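Snap the lid onto the garlic tub

TASK

Close up the larger tub, the one with the garlic bulb in it: take the lid that fits it, set it on the tub and press it down until it snaps fully home, flush on the rim all round. Leave the tub standing upright on the worktop with the garlic inside, and do not disturb the small tub and the small lid.

Things in the scene. Friction and masses are not known exactly. Their poses are not given: they have to be found in the camera images.
- tub: Larger round open tub, smooth white plastic, loose, 0.4 kg, a garlic bulb in it. Outer diameter 128 mm, 95 mm tall, mouth 122 mm wide. Origin: centre of its underside, z up. Four springy nibs inside, just under the rim, hold the lid about 9 mm too high until a straight push of about 10 to 20 N snaps it down; fully home, the lid's origin is 66 mm above the tub's origin. Any lid yaw fits.
- lid: Larger round lid, grey plastic, about 70 g, lying plug down. Origin: centre of the plug's underside, z up. Tapered plug (92 mm wide at the bottom, lip 119 mm), self-centring if set up to about 8 mm off. Disc 134 mm across, z = 29 to 33 mm. Grip bar in the middle of the disc: 56 mm along the lid's x, 16 mm along its y (pinch across y), z = 33 to 58 mm.
- small_tub: A smaller round open tub of the same white plastic, empty, loose: outer diameter 94 mm, 70 mm tall. Origin: centre of its underside. Not part of the job.
- small_lid: A smaller lid of the same grey plastic and build, for the small tub: disc 100 mm in diameter, grip bar 44 x 16 mm, 58 mm high in all. Origin: centre of the plug's underside. Too small for the larger tub.

How it is judged:
By the outcome, as a careful person would: the job done as asked, in the order asked, and still so for the second after the job is handed in, with the robot touching nothing.
It also fails if it takes over 43 s, if anything falls off the work surface, if the arm or the gripper's body presses on something with over 40 N, if the wrist force passes 120 N, or if a joint passes its speed limit or range.

ROBOT

A 6-joint arm with a two-finger parallel gripper is mounted at the origin on a cart in front of the work surface, level with it; the furniture and walls round the work are solid. World frame = base frame: x ahead of the robot, y to its left, z up, the work surface at z = 0. Lengths are in m, angles in rad, forces in N, time in s.
With the tool pointing down it reaches from about 0.25 to 0.775 m from the base axis. Payload 4 kg.
Tool frame: the origin (TCP) lies midway between the tips of the shut fingers; the grasp point (between the pads) lies 19 mm behind it; z points along the fingers, y is the direction in which the jaws open and shut (so a half turn about z gives the same grasp; the last joint's range is limited). The gripper opens to 94 mm and grips with 3 to 60 N. Pads are 16 mm wide; open, the fingers measure 119 mm over their backs; the gripper's body (75 mm by 177 mm) begins 78 mm behind the grasp point.
Start: joints at [-1.248, 0.087, 1.371, -0, 1.684, -0.103], TCP at [0.227, -0.501, 0.206] pointing down, gripper open.
Joint ranges: [-3.1, 3.1], [-0.76, 2.03], [0.27, 2.55], [-1.08, 4.22], [0.17, 2.65], [-2.57, 2.57]. Speed limits (rad/s): [2.79, 2.79, 3.14, 3.14, 3.14, 3.14].

INTERFACE

Orientations are given as [roll, pitch, yaw] about the fixed x, y, z axes, in that order (R = Rz(yaw) Ry(pitch) Rx(roll)).
In Python, from bench import robot gives the robot as it stands.
- The arm moves only by the tool drive_tool, never from a script. Its argument "series" is a list that holds one entry, the list of rows, each a list of 7 numbers: the turn, a rotation vector about the tool's x, y, z in rad, then the shift along the tool's x, y, z in cm, then the opening in per cent of the stroke, from 0 (shut) to 100 (fully open). In form: [[[rx, ry, rz, tx, ty, tz, fingers], ...]]. A call has 1 to 20 rows; each row is the pose to reach, as a shift and turn from the pose measured when the call began, along the tool's axes at that moment; what a row does not reach only later rows make up. A row lasts 1/10 s, in which the tool goes at most 50 mm and 8.59 degrees, less where a joint would pass 70% of its speed; a pose out of reach is approached as far as the arm can. A call with a gripper value outside its range is refused whole. The fingers move at their own pace and stop on an object; the grip force is fixed at half the most. Time passes only in rows, so rows that repeat a pose let the fingers close. It gives the time, the measured TCP pose, the force and the opening at its end, in the units of the state.
- robot.get_obs(): the state, without advancing time (a new reading comes with each control period).
- robot.snapshot(name): name is "scene" or "side" or "wrist"; returns a dict with "img" (384x512x3 uint8, blue, green, red), "depth" (384x512 float32, m along the optical axis (not along the pixel's ray), 0 where there is no reading), "vertical_fov" (degrees; the focal length in pixels is half the picture's height over the tangent of half this angle, whatever the lens; pixels are square), "cx", "cy" (the principal point, pixels), "rvec" (rotation vector, rad) and "tvec" (3), from world to camera coordinates, as OpenCV has them. Camera axes: x right, y down, z forward; pixel columns grow to the right and rows downward; lengths in m; the calibration is good to about 2 mm. A picture is of the moment at which its call begins.
- robot.close_job(): hands the job in, once; it reports no verdict.
The state is a dict: "time": time; "joint_positions": joint angles; "qvel": joint speeds; "joint_torque": joint torques, N m; "tool_pos": TCP position; "ee_rot": TCP orientation; "wrist_force": force on the tool from outside, world axes, zero at the start; "wrist_torque": the same for the moment, N m; "width": finger opening in m.
Only numpy, scipy, OpenCV 4.12 (cv2) and the standard library are available. Lean on these libraries where they do the work, as an engineer would, in place of code of your own. Each camera call takes 0.05 s, during which the arm holds its last target.

## Working session

There is one attempt and no reset: what is moved stays moved. The work goes in short steps, Python scripts to look and compute and a tool call to move; the robot and the scene stay as the last step left them, time stands still between calls to the robot, and variables do not carry over. Pictures are saved under pics/ and viewed, and the job is handed in when it is done.

Besides the shell and the picture viewer there is one more tool, called after ">>>" by a JSON object that holds its "op" and its "data", one argument or row to a line. drive_tool: Moves the arm, as the interface text tells. Its arguments: {"type":"object","properties":{"series":{"type":"array","items":{"type":"array","items":{"type":"array","items":{"type":"number"}}}}},"required":["series"]}

```bash
mkdir -p pics; ls
python3 - <<'E'
from bench import robot
import cv2
o=robot.get_obs()
print({k:(v if isinstance(v,(int,float)) else [round(float(x),3) for x in v]) for k,v in o.items()})
import numpy as np
for n in ["scene","side","wrist"]:
    s=robot.snapshot(n); cv2.imwrite(f"pics/{n}0.png",s["img"]); np.savez(f"{n}0.npz",**s)
E
```

```text
pics
{'time': 0.0, 'joint_positions': [-1.248, 0.088, 1.372, -0.0, 1.684, -0.103], 'qvel': [-0.001, 0.0, -0.0, -0.0, -0.0, -0.002], 'joint_torque': [0.0, -34.018, -30.243, 0.072, 0.033, -0.0], 'tool_pos': [0.227, -0.5, 0.204], 'ee_rot': [-3.139, -0.0, 0.426], 'wrist_force': [-0.226, 0.723, 0.713], 'wrist_torque': [0.031, -0.04, -0.024], 'width': 0.0938632793746301}
```

View pics/scene0.png

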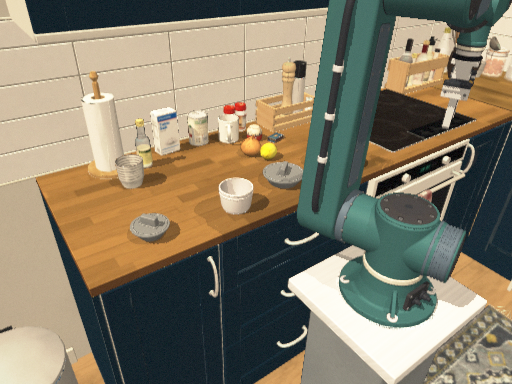

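View pics/side0.png

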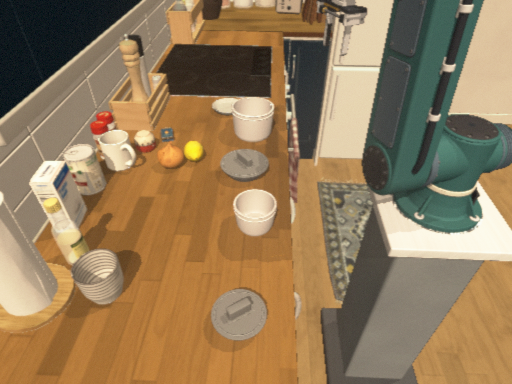

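View pics/wrist0.png

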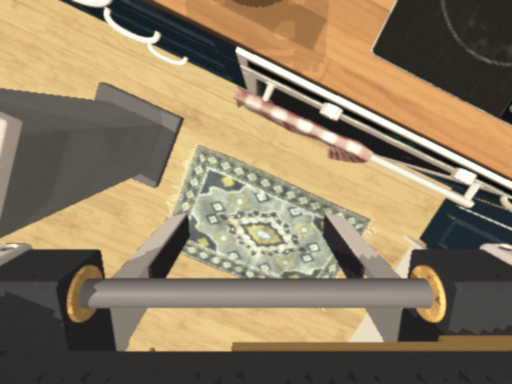

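The side view shows tubs at (253,118) and (255,212) and lids at (244,164) and (239,314). I'll measure them with depth and fit the sizes.

```bash
cat > h.py <<'E'
import numpy as np, cv2
def cloud(s):
    d=s["depth"].astype(float); h,w=d.shape
    f=h/2/np.tan(np.radians(float(s["vertical_fov"]))/2)
    u,v=np.meshgrid(np.arange(w),np.arange(h))
    P=np.stack([(u-float(s["cx"]))*d/f,(v-float(s["cy"]))*d/f,d],-1)
    R,_=cv2.Rodrigues(np.array(s["rvec"],float))
    W=(P-np.array(s["tvec"],float).ravel())@R
    W[d<=0]=np.nan
    return W
def proj(s,X):
    h=s["depth"].shape[0]; f=h/2/np.tan(np.radians(float(s["vertical_fov"]))/2)
    K=np.array([[f,0,float(s["cx"])],[0,f,float(s["cy"])],[0,0,1]])
    return cv2.projectPoints(np.array(X,float).reshape(-1,3),np.array(s["rvec"],float),np.array(s["tvec"],float),K,None)[0].reshape(-1,2)
def circ(p):
    A=np.c_[2*p,np.ones(len(p))]; c=np.linalg.lstsq(A,(p**2).sum(1),rcond=None)[0]
    return c[:2],np.sqrt(c[2]+c[:2]@c[:2])
E
python3 - <<'E'
from h import *
s=np.load("side0.npz"); W=cloud(s)
for n,(u,v) in dict(tubA=(253,118),tubB=(255,212),lidA=(244,164),lidB=(239,314),table=(150,220)).items(): print(n,W[v,u].round(3))
# per object boxes
for n,(u0,u1,v0,v1) in dict(tubA=(225,280,88,145),tubB=(228,282,182,240),lidA=(212,275,145,184),lidB=(202,275,280,345)).items():
    w=W[v0:v1,u0:u1].reshape(-1,3); w=w[np.isfinite(w).all(1)]
    w=w[(w[:,2]>.01)&(w[:,2]<.15)]
    zt=np.percentile(w[:,2],99)
    print(n,len(w),"ztop",zt.round(3),"min",w.min(0).round(3),"max",w.max(0).round(3))
    if 'tub' in n:
        t=w[w[:,2]>zt-.006]
    else:
        t=w[(w[:,2]>.027)&(w[:,2]<.038)]
    print("  ",len(t),circ(t[:,:2]),(t.min(0)+t.max(0))/2,(t.max(0)-t.min(0)))
    if 'lid' in n:
        b=w[w[:,2]>.050]
        if len(b):
            r=cv2.minAreaRect((b[:,:2]*1000).astype(np.float32)); print("  bar",len(b),r, b[:,2].max())
            c=b[:,:2]-b[:,:2].mean(0); U,S,V=np.linalg.svd(c,full_matrices=False); print("  axis yaw",np.arctan2(V[0,1],V[0,0]))
big={}
for n in ["scene","side"]:
    im=cv2.imread(f"pics/{n}0.png")
    if n=="side": c=cv2.resize(im[85:345,190:290],None,fx=2.3,fy=2.3,interpolation=cv2.INTER_CUBIC); cv2.imwrite("pics/side0c.png",c)
E
```

```text
tubA [ 0.481 -0.25   0.089]
tubB [0.46  0.064 0.005]
lidA [ 0.497 -0.087  0.038]
lidB [0.474 0.361 0.042]
table [0.71  0.103 0.003]
tubA 1609 ztop 0.097 min [ 0.422 -0.631  0.01 ] max [ 0.597 -0.247  0.098]
   191 (array([ 0.48695832, -0.31203717]), np.float64(0.062450394557411644)) [ 0.48724965 -0.31148717  0.09424021] [0.13084992 0.12994446 0.00664502]
tubB 1488 ztop 0.072 min [0.413 0.054 0.01 ] max [0.509 0.151 0.073]
   274 (array([0.46008439, 0.10254032]), np.float64(0.045786147707155875)) [0.46097558 0.10274841 0.06939192] [0.09518708 0.097002   0.00688245]
lidA 1181 ztop 0.06 min [ 0.434 -0.169  0.01 ] max [ 0.564 -0.035  0.062]
   948 (array([ 0.49852178, -0.10201982]), np.float64(0.050020209395287)) [ 0.49933762 -0.10202013  0.03372023] [0.13028589 0.13332759 0.00797658]
  bar 102 ((498.6452331542969, -101.57537078857422), (16.757314682006836, 56.82933807373047), 36.9577522277832) 0.0618780183095493
  axis yaw 2.2785261460242388
lidB 2249 ztop 0.06 min [0.427 0.303 0.03 ] max [0.526 0.403 0.062]
   1907 (array([0.47683732, 0.35300812]), np.float64(0.03765529809004401)) [0.47658429 0.3528958  0.03404983] [0.09924338 0.0998324  0.00781668]
  bar 250 ((476.65972900390625, 353.4114685058594), (43.72956466674805, 16.67833137512207), 34.311527252197266) 0.06153057206843484
  axis yaw 0.5975827429764347
```

```bash
sleep 0
```

```text
(no output)
```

View pics/side0c.png

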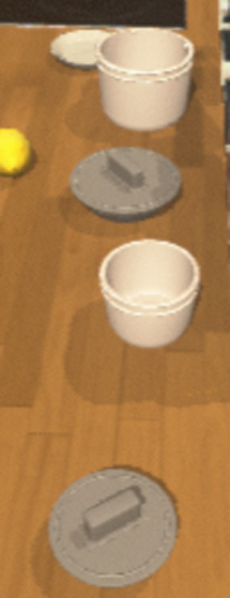

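Sizes match. The larger tub is at (0.487, -0.312) with its rim at 95 mm. The larger lid is at (0.4986, -0.1017) with its bar along about 127.5°. The small tub and small lid are at y > 0.05. Next is the move to above the lid with yaw 127.5°, which keeps joint 6 near -0.85.

```bash
cat >> h.py <<'E'
from scipy.spatial.transform import Rotation as Ro
def rel(o,pos,yaw):
    R0=Ro.from_euler('xyz',o["ee_rot"]); R1=Ro.from_euler('xyz',[np.pi,0,yaw])
    print("rot",(R0.inv()*R1).as_rotvec().round(4),"shift cm",(R0.inv().apply(np.array(pos)-np.array(o["tool_pos"]))*100).round(2))
E
python3 - <<'E'
from h import *
from bench import robot
rel(robot.get_obs(),[.4986,-.1017,.2],np.radians(127.5))
E
```

```text
rot [-1.0000e-03 -1.6000e-03 -1.7996e+00] shift cm [ 41.2  -25.1    0.51]
```

>>> {"op": "drive_tool", "data": {
  "series": [
    [[0,0,-0.15,3,-1.8,0,100],[0,0,-0.3,6.5,-4,0,100],[0,0,-0.45,10,-6,0.5,100],[0,0,-0.6,13.5,-8,0.5,100],[0,0,-0.75,17,-10.3,0.5,100],[0,0,-0.9,20.5,-12.5,0.5,100],[0,0,-1.05,24,-14.5,0.5,100],[0,0,-1.2,27.5,-16.7,0.5,100],[0,0,-1.35,31,-18.9,0.5,100],[0,0,-1.5,34.5,-21,0.5,100],[0,0,-1.65,38,-23.1,0.5,100],[0,0,-1.75,40,-24.4,0.5,100],[0,-0.002,-1.8,41.2,-25.1,0.5,100],[0,-0.002,-1.8,41.2,-25.1,0.5,100],[0,-0.002,-1.8,41.2,-25.1,0.5,100],[0,-0.002,-1.8,41.2,-25.1,0.5,100]]
  ]
}}

```text
time: 1.75
tool_pos: [0.498, -0.1029, 0.2001]
ee_rot: [-3.14, -0.0, 2.223]
wrist_force: [0.3, 0.6, 0.1]
width: 0.0941
```

Run:
```python
from h import *
from bench import robot
s=robot.snapshot("wrist"); cv2.imwrite("pics/w1.png",s["img"]); np.savez("w1.npz",**s)
o=robot.get_obs(); print(o["time"],o["joint_positions"],o["tool_pos"],o["ee_rot"])
W=cloud(s).reshape(-1,3); w=W[np.isfinite(W).all(1)]
b=w[(w[:,2]>.05)&(w[:,2]<.065)&(np.hypot(w[:,0]-.4986,w[:,1]+.1017)<.04)]
print(len(b),cv2.minAreaRect((b[:,:2]*1000).astype(np.float32)),b[:,2].max())
t=w[(w[:,2]>.027)&(w[:,2]<.038)&(np.hypot(w[:,0]-.4986,w[:,1]+.1017)<.08)]
print(len(t),(t.min(0)+t.max(0))/2,(t.max(0)-t.min(0)))
rel(o,[.4986,-.1017,.037],np.radians(127.5))
```

```text
1.8 [-3.14705633e-01 -3.41617802e-03  1.47531313e+00 -7.77807784e-04
  1.67063296e+00 -9.67163694e-01] [ 0.49805059 -0.10288939  0.20010408] [-3.14042343e+00 -3.32240567e-04  2.22317703e+00]
597 ((494.42901611328125, -103.79206085205078), (15.979575157165527, 55.61184310913086), 39.58180618286133) 0.0599057273549488
7502 [ 0.49437736 -0.10383697  0.03305291] [0.13352304 0.13319479 0.00689289]
rot [-0.0012 -0.0003 -0.0021] shift cm [ 0.06  0.13 16.31]
```

View pics/w1.png

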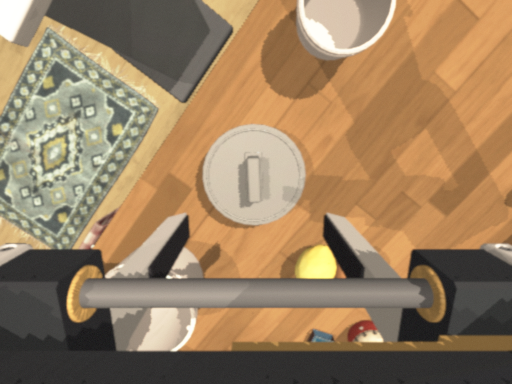

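The wrist camera shows the lid at (253,175). It puts the centre at (0.4945, -0.1038) and the yaw at 129.6°, about 4 mm from the side view. I'll aim between the two, since the jaws centre the bar.

Run:
```python
from h import *
from bench import robot
rel(robot.get_obs(),[.4958,-.1032,.038],np.radians(129.3))
s=robot.snapshot("scene"); W=cloud(s).reshape(-1,3); w=W[np.isfinite(W).all(1)]
b=w[(w[:,2]>.05)&(w[:,2]<.065)&(np.hypot(w[:,0]-.4986,w[:,1]+.1017)<.04)]
if len(b)>5: print(len(b),cv2.minAreaRect((b[:,:2]*1000).astype(np.float32)))
```

```text
rot [-0.0012 -0.0004 -0.0335] shift cm [ 0.11 -0.18 16.21]
59 ((492.8611145019531, -101.51220703125), (16.74580192565918, 56.69886779785156), 41.52461624145508)
```

>>> {"op": "drive_tool", "data": {
  "series": [
    [[0,0,-0.035,0.1,-0.2,3,100],[0,0,-0.035,0.1,-0.2,6,100],[0,0,-0.035,0.1,-0.2,9,100],[0,0,-0.035,0.1,-0.2,12,100],[0,0,-0.035,0.1,-0.2,14,100],[0,0,-0.035,0.1,-0.2,15.5,100],[0,0,-0.035,0.1,-0.2,16.2,100],[0,0,-0.035,0.1,-0.2,16.2,100],[0,0,-0.035,0.1,-0.2,16.2,40],[0,0,-0.035,0.1,-0.2,16.2,0],[0,0,-0.035,0.1,-0.2,16.2,0],[0,0,-0.035,0.1,-0.2,16.2,0],[0,0,-0.035,0.1,-0.2,16.2,0],[0,0,-0.035,0.1,-0.2,16.2,0]]
  ]
}}

```text
time: 3.25
tool_pos: [0.4958, -0.1033, 0.0383]
ee_rot: [-3.141, -0.0, 2.258]
wrist_force: [0.0, -0.5, -0.2]
width: 0.0494
```

>>> {"op": "drive_tool", "data": {
  "series": [
    [[0,0,0,0,0,0,0],[0,0,0,0,0,0,0],[0,0,0,0,0,0,0],[0,0,0,0,0,0,0],[0,0,0,0,0,0,0],[0,0,0,0,0,0,0],[0,0,0,0,0,0,0],[0,0,0,0,0,0,0]]
  ]
}}

```text
time: 4.05
tool_pos: [0.4958, -0.1033, 0.0383]
ee_rot: [-3.141, -0.0, 2.258]
wrist_force: [-0.1, -0.4, -1.0]
width: 0.016
```

Run:
```python
from h import *
from bench import robot
o=robot.get_obs(); print(o["width"],o["tool_pos"],o["wrist_force"])
s=robot.snapshot("wrist"); cv2.imwrite("pics/w2.png",s["img"])
s=robot.snapshot("side"); cv2.imwrite("pics/s2.png",s["img"][60:260,150:350].repeat(3,0).repeat(3,1))
```

```text
0.015968907216692828 [ 0.49579081 -0.10330588  0.03826651] [-0.05245212 -0.37522281 -0.98896866]
```

View pics/s2.png

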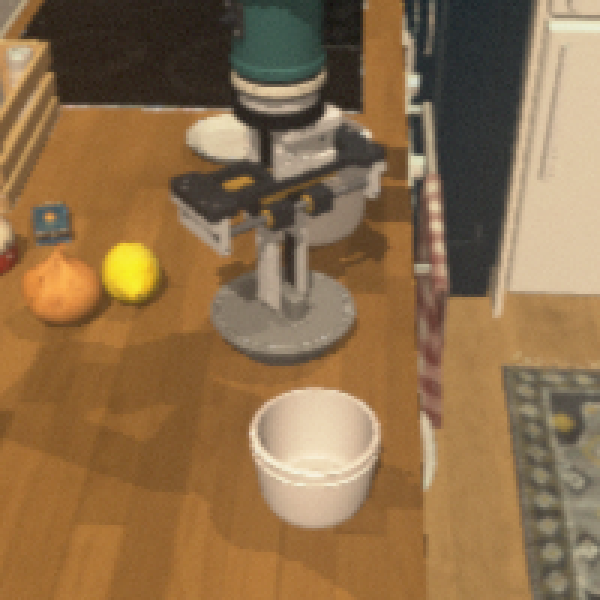

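The bar is gripped, with the jaws at 16 mm. Lifting straight up.

>>> {"op": "drive_tool", "data": {
  "series": [
    [[0,0,0,0,0,-1,0],[0,0,0,0,0,-3,0],[0,0,0,0,0,-6,0],[0,0,0,0,0,-9,0],[0,0,0,0,0,-12,0],[0,0,0,0,0,-15,0],[0,0,0,0,0,-17,0],[0,0,0,0,0,-18,0],[0,0,0,0,0,-18,0],[0,0,0,0,0,-18,0]]
  ]
}}

```text
time: 5.15
tool_pos: [0.4955, -0.1031, 0.2173]
ee_rot: [-3.14, -0.002, 2.258]
wrist_force: [-0.3, -0.6, -0.5]
width: 0.0158
```

Run:
```python
from h import *
from bench import robot
o=robot.get_obs(); print(o["width"],o["tool_pos"],o["wrist_force"])
rel(o,[.487,-.312,.218],np.radians(129.3))
for n in ["side","wrist","scene"]:
    s=robot.snapshot(n); W=cloud(s); cv2.imwrite(f"pics/{n}3.png",s["img"])
    w=W.reshape(-1,3); w=w[np.isfinite(w).all(1)]
    t=w[(w[:,2]>.085)&(w[:,2]<.1)&(np.hypot(w[:,0]-.487,w[:,1]+.312)<.075)]
    if len(t)>30: print(n,"tub",len(t),circ(t[:,:2]),(t.min(0)+t.max(0))/2,(t.max(0)-t.min(0)))
    c=o["tool_pos"]
    t=w[(w[:,2]>.195)&(w[:,2]<.22)&(np.hypot(w[:,0]-c[0],w[:,1]-c[1])<.08)]
    if len(t)>30: print(n,"lid",len(t),(t.min(0)+t.max(0))/2,(t.max(0)-t.min(0)))
```

```text
0.01580735454441656 [ 0.49550096 -0.10307349  0.21729257] [-0.25582808 -0.6282509  -0.51320714]
rot [-0.0018 -0.0015  0.0017] shift cm [-15.61 -13.92  -0.07]
side tub 65 (array([ 0.48130421, -0.30916965]), np.float64(0.057107271108451804)) [ 0.44087848 -0.29660449  0.09162166] [0.03816142 0.08509501 0.01262699]
side lid 1071 [ 0.49992657 -0.0988716   0.20758721] [0.13119985 0.12996997 0.02461341]
wrist tub 676 (array([ 0.48152137, -0.313231  ]), np.float64(0.062012283124127314)) [ 0.46177225 -0.31869967  0.09075282] [0.08847714 0.12262129 0.01146544]
wrist lid 15684 [ 0.49205918 -0.09736142  0.21394437] [0.12761949 0.12282029 0.0116596 ]
scene lid 632 [ 0.49342453 -0.10098685  0.20719309] [0.13375559 0.13167769 0.02408844]
```

View pics/side3.png

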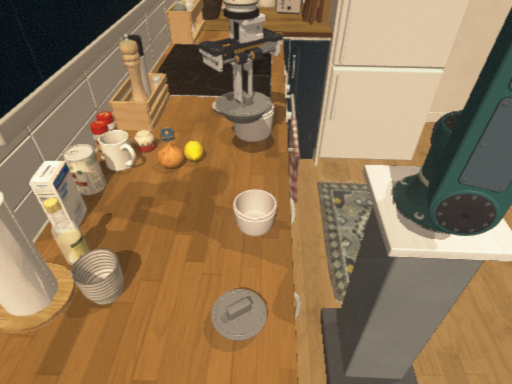

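View pics/wrist3.png

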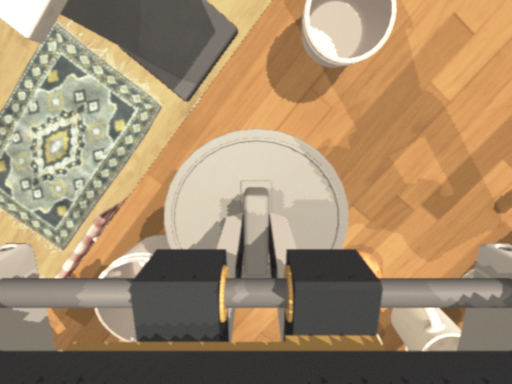

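The lid is held level, and the small tub and small lid are untouched. Moving over the tub. In the side camera the tub is about (-12.5, -211) mm from the lid, so the target TCP is about (0.483, -0.3135).

Run:
```python
from h import *
from bench import robot
o=robot.get_obs(); rel(o,[.483,-.3135,.218],np.radians(129.3))
```

```text
rot [-0.0027 -0.0029  0.0017] shift cm [-15.49 -14.3   -0.16]
```

>>> {"op": "drive_tool", "data": {
  "series": [
    [[0,0,0,-1,-1,-0.1,0],[0,0,0,-3,-2.8,-0.1,0],[0,0,0,-5.5,-5.1,-0.1,0],[0,0,0,-8,-7.4,-0.1,0],[0,0,0,-10.5,-9.7,-0.1,0],[0,0,0,-13,-12,-0.1,0],[-0.002,-0.003,0,-14.8,-13.6,-0.1,0],[-0.002,-0.003,0,-15.5,-14.3,-0.1,0],[-0.002,-0.003,0,-15.5,-14.3,-0.1,0],[-0.002,-0.003,0,-15.5,-14.3,-0.1,0],[-0.002,-0.003,0,-15.5,-14.3,-0.1,0]]
  ]
}}

```text
time: 6.4
tool_pos: [0.4832, -0.3124, 0.2175]
ee_rot: [-3.141, -0.0, 2.26]
wrist_force: [0.6, -0.8, -1.1]
width: 0.0161
```

Run:
```python
from h import *
from bench import robot
o=robot.get_obs(); print(o["width"],o["tool_pos"],o["wrist_force"],o["ee_rot"],o["joint_positions"])
for n in ["side","wrist","scene"]:
    s=robot.snapshot(n); W=cloud(s); cv2.imwrite(f"pics/{n}4.png",s["img"] if n!="side" else s["img"][60:180,180:320].repeat(4,0).repeat(4,1))
    w=W.reshape(-1,3); w=w[np.isfinite(w).all(1)]
    t=w[(w[:,2]>.085)&(w[:,2]<.1)&(np.hypot(w[:,0]-.487,w[:,1]+.312)<.075)]
    if len(t)>30: print(n,"tub",len(t),circ(t[:,:2]),(t.min(0)+t.max(0))/2,(t.max(0)-t.min(0)))
    c=o["tool_pos"]
    t=w[(w[:,2]>.195)&(w[:,2]<.22)&(np.hypot(w[:,0]-c[0],w[:,1]-c[1])<.08)]
    if len(t)>30: print(n,"lid",len(t),(t.min(0)+t.max(0))/2,(t.max(0)-t.min(0)))
```

```text
0.016057973321352715 [ 0.48324863 -0.312379    0.21752379] [ 0.59830656 -0.77208094 -1.12418922] [-3.14121343e+00 -2.36093077e-04  2.25987140e+00] [-6.72175575e-01  1.42411180e-01  1.28627266e+00 -3.25112512e-04
  1.71321862e+00 -1.36129679e+00]
side tub 321 (array([ 0.48689679, -0.31251236]), np.float64(0.06259256618189817)) [ 0.48715114 -0.31330384  0.09130061] [0.13057477 0.13290071 0.01256685]
side lid 708 [ 0.48663435 -0.30710073  0.20750669] [0.13183772 0.12586954 0.02487155]
wrist lid 15674 [ 0.48026313 -0.30627346  0.21434028] [0.12796817 0.12201933 0.01128352]
```

View pics/side4.png

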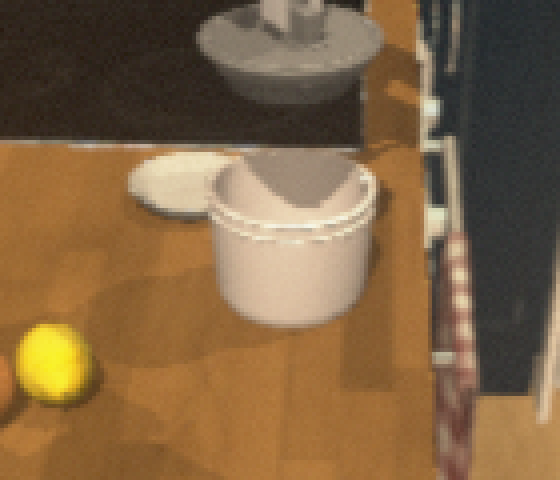

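View pics/wrist4.png

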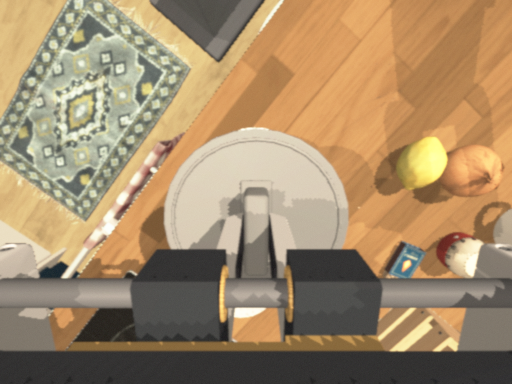

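The side view puts lid and tub centres within about 2 mm of each other. Lowering the lid into the mouth.

>>> {"op": "drive_tool", "data": {
  "series": [
    [[0,0,0,-0.1,-0.1,2,0],[0,0,0,-0.1,-0.1,4,0],[0,0,0,-0.1,-0.1,6,0],[0,0,0,-0.1,-0.1,7.5,0],[0,0,0,-0.1,-0.1,8.3,0],[0,0,0,-0.1,-0.1,9,0],[0,0,0,-0.1,-0.1,9.5,0],[0,0,0,-0.1,-0.1,9.8,0],[0,0,0,-0.1,-0.1,9.8,0]]
  ]
}}

```text
time: 7.45
tool_pos: [0.4833, -0.314, 0.1198]
ee_rot: [-3.141, 0.001, 2.26]
wrist_force: [-0.7, -0.3, -1.2]
width: 0.0158
```

Run:
```python
from h import *
from bench import robot
o=robot.get_obs(); print(o["width"],o["tool_pos"],o["wrist_force"],o["ee_rot"])
s=robot.snapshot("side");cv2.imwrite("pics/side5.png",s["img"][60:180,180:320].repeat(4,0).repeat(4,1))
```

```text
0.015753443569365023 [ 0.48326081 -0.31404419  0.11978326] [-0.72489422 -0.30606875 -1.2022452 ] [-3.14111974e+00  5.72798122e-04  2.25992758e+00]
```

View pics/side5.png

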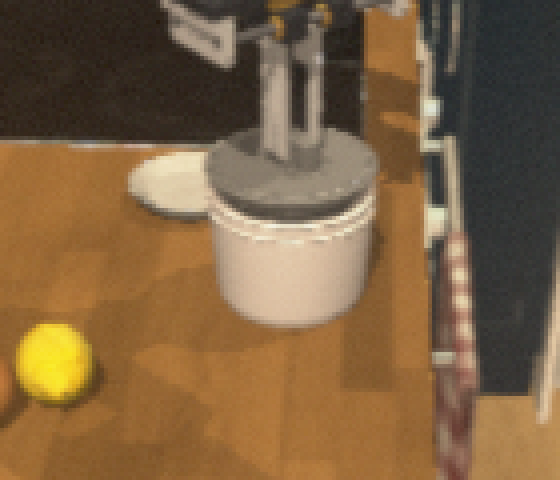

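The lid sits centred in the mouth with no contact force. Next I press down in 1 mm steps.

>>> {"op": "drive_tool", "data": {
  "series": [
    [[0,0,0,0,0,0.2,0],[0,0,0,0,0,0.4,0],[0,0,0,0,0,0.6,0],[0,0,0,0,0,0.7,0],[0,0,0,0,0,0.8,0],[0,0,0,0,0,0.8,0]]
  ]
}}

```text
time: 8.1
tool_pos: [0.4836, -0.3145, 0.1131]
ee_rot: [-3.141, 0.002, 2.26]
wrist_force: [-1.7, 0.6, 4.7]
width: 0.0155
```

Contact came at 0.113, where the lid rests on the nibs as predicted. Pressing further.

>>> {"op": "drive_tool", "data": {
  "series": [
    [[0,0,0,0,0,0.1,0],[0,0,0,0,0,0.2,0],[0,0,0,0,0,0.3,0],[0,0,0,0,0,0.3,0]]
  ]
}}

```text
time: 8.5
tool_pos: [0.4833, -0.3143, 0.109]
ee_rot: [-3.141, 0.001, 2.26]
wrist_force: [-0.2, -0.9, -2.6]
width: 0.0156
```

>>> {"op": "drive_tool", "data": {
  "series": [
    [[0,0,0,0,0,0.1,0],[0,0,0,0,0,0.2,0],[0,0,0,0,0,0.3,0],[0,0,0,0,0,0.4,0],[0,0,0,0,0,0.5,0],[0,0,0,0,0,0.5,0]]
  ]
}}

```text
time: 9.1
tool_pos: [0.4832, -0.3144, 0.1044]
ee_rot: [-3.141, 0.001, 2.26]
wrist_force: [-1.6, -0.8, 1.4]
width: 0.0158
```

Run:
```python
from h import *
from bench import robot
o=robot.get_obs(); print(o["width"],o["tool_pos"],o["wrist_force"],o["ee_rot"])
s=robot.snapshot("side");cv2.imwrite("pics/side6.png",s["img"][60:180,180:320].repeat(4,0).repeat(4,1))
```

```text
0.015762756506003252 [ 0.48316158 -0.31436768  0.1043826 ] [-1.64208438 -0.75076135  1.43731122] [-3.14078847e+00  1.41019269e-03  2.25980146e+00]
```

View pics/side6.png

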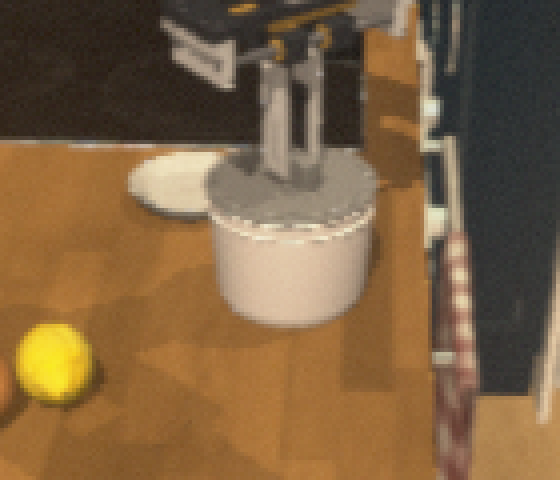

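It looks seated. A little more push will show whether it is against a hard stop.

>>> {"op": "drive_tool", "data": {
  "series": [
    [[0,0,0,0,0,0.1,0],[0,0,0,0,0,0.2,0],[0,0,0,0,0,0.3,0],[0,0,0,0,0,0.3,0]]
  ]
}}

```text
time: 9.55
tool_pos: [0.4832, -0.3144, 0.1044]
ee_rot: [-3.141, 0.003, 2.26]
wrist_force: [-5.4, 2.7, 11.0]
width: 0.0158
```

Hard stop confirmed: the tool stays at 0.1044 while the force climbs to 11 N. One slightly stronger push, then relax.

>>> {"op": "drive_tool", "data": {
  "series": [
    [[0,0,0,0,0,0.4,0],[0,0,0,0,0,0.6,0],[0,0,0,0,0,0.6,0]]
  ]
}}

```text
time: 9.85
tool_pos: [0.4833, -0.3145, 0.1043]
ee_rot: [-3.141, 0.006, 2.26]
wrist_force: [-8.9, 3.9, 21.2]
width: 0.016
```

>>> {"op": "drive_tool", "data": {
  "series": [
    [[0,0,0,0,0,0,0],[0,0,0,0,0,0,0],[0,0,0,0,0,0,20],[0,0,0,0,0,0,40],[0,0,0,0,0,0,60],[0,0,0,0,0,0,60],[0,0,0,0,0,0,60],[0,0,0,0,0,0,60],[0,0,0,0,0,0,60],[0,0,0,0,0,0,60]]
  ]
}}

```text
time: 10.85
tool_pos: [0.4833, -0.3145, 0.1044]
ee_rot: [-3.141, 0.006, 2.26]
wrist_force: [-0.3, -0.4, -0.4]
width: 0.0561
```

>>> {"op": "drive_tool", "data": {
  "series": [
    [[0,0,0,0,0,-1,60],[0,0,0,0,0,-3,60],[0,0,0,0,0,-6,60],[0,0,0,0,0,-9,60],[0,0,0,0,0,-12,60],[0,0,0,0,0,-14,60],[0,0,0,0,0,-15,60],[0,0,0,0,0,-15,60],[0,0,0,0,0,-15,60]]
  ]
}}

```text
time: 11.75
tool_pos: [0.4825, -0.3136, 0.2534]
ee_rot: [-3.141, 0.004, 2.26]
wrist_force: [-0.4, -0.9, -0.5]
width: 0.0564
```

Run:
```python
from h import *
from bench import robot
o=robot.get_obs(); print(o["tool_pos"],o["wrist_force"])
for n in ["side","wrist"]:
    s=robot.snapshot(n); cv2.imwrite(f"pics/{n}7.png",s["img"])
    if n=="side": cv2.imwrite("pics/side7c.png",cv2.resize(s["img"][80:160,200:310],None,fx=6,fy=6))
    w=cloud(s).reshape(-1,3); w=w[np.isfinite(w).all(1)]
    r=np.hypot(w[:,0]-.485,w[:,1]+.313)
    t=w[(w[:,2]>.085)&(r>.03)&(r<.062)&(w[:,2]<.12)]
    A=np.c_[t[:,0]-.485,t[:,1]+.313,np.ones(len(t))]; c=np.linalg.lstsq(A,t[:,2],rcond=None)[0]
    print(n,len(t),"disc z",c.round(4),"median",np.median(t[:,2]),"bar top",np.percentile(w[(r<.02)&(w[:,2]<.14),2],95) if ((r<.02)&(w[:,2]<.14)).any() else None)
    e=w[(w[:,2]>.092)&(w[:,2]<.105)&(r<.08)]; print((e.min(0)+e.max(0))/2,e.max(0)-e.min(0))
```

```text
[ 0.48253814 -0.31359172  0.25344403] [-0.39711829 -0.91731731 -0.48681402]
side 435 disc z [ 0.0165 -0.0301  0.0999] median 0.10037658470117987 bar top 0.1265948535518256
[ 0.48728071 -0.31392247  0.09853955] [0.13052843 0.1360361  0.01291395]
wrist 5757 disc z [-0.0002 -0.      0.0988] median 0.09874225518848233 bar top 0.12448394724952914
[ 0.48288513 -0.31436018  0.09950557] [0.13279213 0.13244785 0.00722342]
```

View pics/side7c.png

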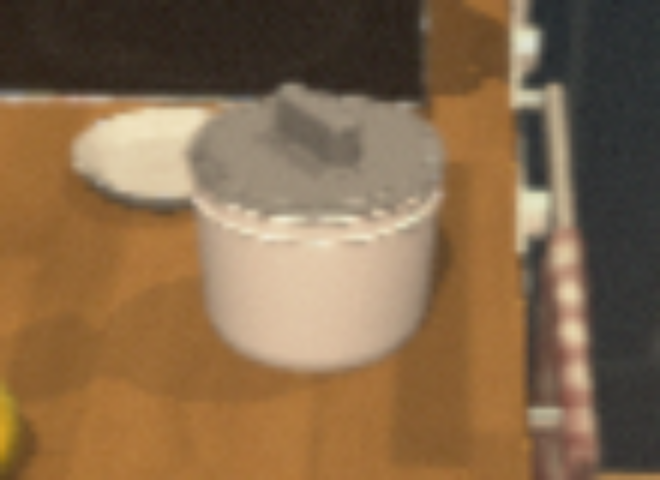

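View pics/side7.png

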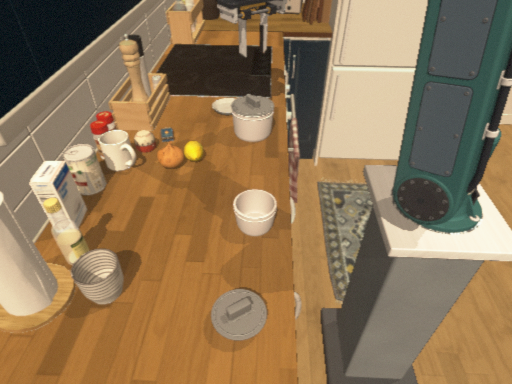

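The disc top is at 98.8 mm (99 expected when home) and level. The bar top is at 124.5 mm, the tub is upright, and the small tub and lid haven't moved. Handing in.

```bash
python3 -c "
from bench import robot
print(robot.close_job())"
```

```text
the job is handed in; nothing more can be done
None
```

The larger tub is closed: I gripped the larger lid by its bar, set it in the tub's mouth and pressed until it snapped home. I then let go, backed the gripper off and handed the job in at about 12 s.

- **Seating:** the lid met the nibs at the predicted height and snapped through. It then sat on a hard stop: the tool stayed at 104 mm while I pushed with up to 21 N.
- **Flush on the rim:** after release the wrist camera puts the top of the lid at 98.8 mm, where 99 mm is expected, with no measurable tilt.
- **Other items:** the tub stands upright, and the small tub and small lid look unmoved in the side view.
- **Disagreements:** the side and wrist cameras differed by about 4 mm in x. The side camera's sparser points also suggested a tilt of about 2° (roughly 2 mm across the tub), which the denser wrist data did not show.
- **Not checked:** I never saw the garlic clearly. I identified the tub by its size and never tipped it.

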